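Pack a game board's accessory case and lock its lid with push rivets

ROBOT

A 7-joint arm with a two-finger parallel gripper is mounted at the origin on the work surface. World frame = base frame: x ahead of the robot, y to its left, z up, the work surface at z = 0. Lengths are in m, angles in rad, forces in N, time in s.
With the tool pointing down it reaches from about 0.4 to 0.85 m from the base axis. Payload 10.4 kg.
Tool frame: the origin (TCP) lies midway between the tips of the shut fingers; the grasp point (between the pads) lies 19 mm behind it; z points along the fingers, x is the direction in which the jaws open and shut, and the axes are right-handed (so a half turn about z gives the same grasp; the last joint's range is limited). The gripper opens to 87 mm and grips with 3 to 60 N. Pads are 19 mm wide; open, the fingers measure 117 mm over their backs; the gripper's body (75 mm by 190 mm) begins 51 mm behind the grasp point.
Start: joints at [-1.174, 0.332, -0.065, 1.46, 0.022, 1.35, -0.088], TCP at [0.255, 0.571, 0.223] pointing down, gripper open.
Joint ranges: [-2.6, 2.6], [-0.5, 2.12], [-1.47, 1.34], [0.16, 2.42], [-1.27, 4.41], [0.06, 2.06], [-2.6, 2.6]. Speed limits (rad/s): [2.22, 2.22, 2.79, 2.79, 3.14, 3.14, 3.14].

INTERFACE

Orientations are given as a unit quaternion [x, y, z, w].
In Python, from bench import r gives the robot as it stands. The module is installed in compiled form; this text tells all that it offers.
- The arm moves only by the tool play_rows, never from a script. Its argument "commands" is a list of rows, each a list of 7 numbers: the shift along the world's x, y, z in cm, then the turn, a rotation vector about the world's x, y, z in rad, then the finger opening in cm, from 0 to 8.7. A call has 1 to 20 rows; each row shifts and turns the commanded pose from where the row before left it; what a row does not reach is not made up. A row lasts 1/8 s, in which the tool goes at most 62.5 mm and 10.7 degrees, less where a joint would pass 70% of its speed; a pose out of reach is approached as far as the arm can. A call is refused whole if a number of a shift passes 6.25 or a number of a turn 0.188, either way. A call with a gripper value outside its range is refused whole. The fingers move at their own pace and stop on an object; "grip_force" is the grip in N (left out, the last holds). Time passes only in rows, so rows that do not move let the fingers close. It gives the time, the measured TCP pose, the force and the opening at its end, in the units of the state.
- r.read_state(): the state, without advancing time (a new reading comes with each control period).
- r.camera(name): name is "scene" or "top" or "wrist"; returns a dict with "img" (480x640x3 uint8, red, green, blue), "K" (3x3 intrinsics, pixels), "camera_from_world" (4x4, takes a point from world to camera coordinates). Camera axes: x right, y down, z forward; pixel columns grow to the right and rows downward; lengths in m; the calibration is good to about 2 mm. A picture is of the moment at which its call begins. There is no depth.
- r.close_job(): hands the job in, once; it reports no verdict.
The state is a dict: "time": time; "joint_positions": joint angles; "joint_vel": joint speeds; "joint_torque": joint torques, N m; "ee_pos": TCP position; "eef_rot": TCP orientation; "ft_force": force on the tool from outside, world axes, zero at the start; "torque": the same for the moment, N m; "width": finger opening in m.
Only numpy, scipy, OpenCV 4.12 (cv2) and the standard library are available. Lean on these libraries where they do the work, as an engineer would, in place of code of your own. Each camera call takes 0.05 s, during which the arm holds its last target. There are 200 camera calls.

TASK

Pack the board's accessory kit for shipping: take every kit piece on the bench (turned wooden feet, amber wax jar, small metal tin, cork block, little wooden box; four to six of them are there) and stand it upright in the plywood case, in a close row so that all fit. Then shut the lid fully and push the centre pins of all three black rivets down flush with their heads, so that the rivets spread and lock it. Leave the pencil cup, glue bottle, offcut, dark bowl lid and mallet where they are.

Things in the scene. Friction and masses are not known exactly. Their poses are not given: they have to be found in the camera images.
- case: fixed plywood shipping case, open on top: outside 316 x 156 x 60 mm high, inside 300 x 140 mm, 52 deep. Origin: centre of its underside, on the bench; inner floor 8 mm up. x runs the long way, y from the hinged side to the rivet side, z up. Outside the +y wall runs a batten 26 mm wide, 12 thick, top level with the rim, with slots for the rivets
- lid (a joint): hinge of the plywood lid, rad: 0 shut flat on the rim, 1.65 to 1.92 at the start (up, leaning outward), at most 2.0. Stiff: it stays at any angle and takes 1 to 6 N at its free edge to swing. Pieces standing in the case clear the shut lid; anything sticking up holds it open
- lid_hinge (a point): middle of the hinge line, on the lid's underside, over the case's -y side (y -78 mm, 60 mm up in the case's frame). Its frame is the lid's: x along the hinge as the case's x, y from hinge to free edge, z out of the outer face (up when shut). Lid: 316 mm along the hinge, 184 mm from hinge to free edge, 8 mm thick
- lid_edge (a point): middle of the lid's free edge, on its outer face (184 mm from the hinge line)
- pin0 (a joint): centre pin of the black plastic push rivet 105 mm to -x of the lid's middle, m of travel: 0 fully raised (10 mm proud of the rivet's head), 0.010 pushed flush with the head; starts at 0 to 0.003. Takes about 7 N and stays where left. Going in it spreads the rivet's two legs, which grip under the batten; pushed before the lid is shut, the spread legs catch on top of the batten
- pin0_top (a point): centre of the top of that pin (11 mm thick; z along it, out of the lid). The rivet's round head, 26 mm wide and 3 mm high, sits on the lid's outer face, 169 mm from the hinge line, its top 11 mm above the lid's underside
- pin1 (a joint): centre pin of the black plastic push rivet in the middle of the lid, m of travel: 0 fully raised (10 mm proud of the rivet's head), 0.010 pushed flush with the head; starts at 0 to 0.003. Takes about 7 N and stays where left. Going in it spreads the rivet's two legs, which grip under the batten; pushed before the lid is shut, the spread legs catch on top of the batten
- pin1_top (a point): centre of the top of that pin (11 mm thick; z along it, out of the lid). The rivet's round head, 26 mm wide and 3 mm high, sits on the lid's outer face, 169 mm from the hinge line, its top 11 mm above the lid's underside
- pin2 (a joint): centre pin of the black plastic push rivet 105 mm to +x of the lid's middle, m of travel: 0 fully raised (10 mm proud of the rivet's head), 0.010 pushed flush with the head; starts at 0 to 0.003. Takes about 7 N and stays where left. Going in it spreads the rivet's two legs, which grip under the batten; pushed before the lid is shut, the spread legs catch on top of the batten
- pin2_top (a point): centre of the top of that pin (11 mm thick; z along it, out of the lid). The rivet's round head, 26 mm wide and 3 mm high, sits on the lid's outer face, 169 mm from the hinge line, its top 11 mm above the lid's underside
- foot_a: turned wooden board foot standing on its base: round, 48 mm high, base 42 mm wide, widest (48 mm) from 12 to 32 mm up, with a 20 mm tenon on top. A kit piece; None if it is not there. Origin: centre of its underside, z up when it stands.
- foot_b: a second turned wooden board foot standing on its base: round, 48 mm high, base 42 mm wide, widest (48 mm) from 12 to 32 mm up, with a 20 mm tenon on top. A kit piece; None if it is not there. Origin: centre of its underside, z up when it stands.
- foot_c: a third turned wooden board foot standing on its base: round, 48 mm high, base 42 mm wide, widest (48 mm) from 12 to 32 mm up, with a 20 mm tenon on top. A kit piece; None if it is not there. Origin: centre of its underside, z up when it stands.
- wax_jar: short amber glass jar with a metal lid, round, 48 mm wide, 48 mm high. A kit piece; None if it is not there. Origin: centre of its underside, z up when it stands.
- oil_tin: small round metal tin, 45 mm wide, 44 mm high. A kit piece; None if it is not there. Origin: centre of its underside, z up when it stands.
- cork_block: plain cork rubbing block, 40 mm along its x, 52 mm along its y, 36 mm high. A kit piece; None if it is not there. Origin: centre of its underside, z up when it stands.
- stone_box: small closed wooden box with a dark seam round its lid, 38 mm along its x, 50 mm along its y, 40 mm high. A kit piece; None if it is not there. Origin: centre of its underside, z up when it stands.
- pencil_cup: white pottery cup 66 mm wide, 80 mm high, with pencils reaching 125 mm; a bystander, stays put
- glue_bottle: white plastic glue bottle, 52 mm wide, 125 mm high; a bystander, stays put
- offcut: flat offcut of a ruled board, 56 x 40 x 22 mm; a bystander, stays put
- bowl_lid: low dark turned wooden lid of a stone bowl lying flat, round, 62 mm wide, 17 mm high; a bystander, stays put
- mallet: wooden mallet lying at the left; a bystander
Mind the look-alikes: they are no part of the job. Several things have the shape of the wax_jar; the one meant has the colours described above.

How it is judged:
On the way, in this order (a step that is already met when the one before it is completed fails the run):
1. every kit piece stands upright on the floor of the case, with the lid still up (x of foot_a in the frame of case between -0.15 and 0.15 m and y of foot_a in the frame of case between -0.07 and 0.07 m and z of foot_a in the frame of case between 0.003 and 0.013 m and angle between each of foot_a, foot_b, foot_c, wax_jar, oil_tin, cork_block, stone_box's own z axis and vertical below 0.15 rad and x of foot_b in the frame of case between -0.15 and 0.15 m and y of foot_b in the frame of case between -0.07 and 0.07 m and z of foot_b in the frame of case between 0.003 and 0.013 m and x of foot_c in the frame of case between -0.15 and 0.15 m and y of foot_c in the frame of case between -0.07 and 0.07 m and z of foot_c in the frame of case between 0.003 and 0.013 m and x of wax_jar in the frame of case between -0.15 and 0.15 m and y of wax_jar in the frame of case between -0.07 and 0.07 m and z of wax_jar in the frame of case between 0.003 and 0.013 m and x of oil_tin in the frame of case between -0.15 and 0.15 m and y of oil_tin in the frame of case between -0.07 and 0.07 m and z of oil_tin in the frame of case between 0.003 and 0.013 m and x of cork_block in the frame of case between -0.15 and 0.15 m and y of cork_block in the frame of case between -0.07 and 0.07 m and z of cork_block in the frame of case between 0.003 and 0.013 m and x of stone_box in the frame of case between -0.15 and 0.15 m and y of stone_box in the frame of case between -0.07 and 0.07 m and z of stone_box in the frame of case between 0.003 and 0.013 m and value of joint lid above 0.3 rad), for 0.2 s.
2. the lid is shut over them (x of foot_a in the frame of case between -0.15 and 0.15 m and y of foot_a in the frame of case between -0.07 and 0.07 m and z of foot_a in the frame of case between 0.003 and 0.013 m and angle between each of foot_a, foot_b, foot_c, wax_jar, oil_tin, cork_block, stone_box's own z axis and vertical below 0.15 rad and x of foot_b in the frame of case between -0.15 and 0.15 m and y of foot_b in the frame of case between -0.07 and 0.07 m and z of foot_b in the frame of case between 0.003 and 0.013 m and x of foot_c in the frame of case between -0.15 and 0.15 m and y of foot_c in the frame of case between -0.07 and 0.07 m and z of foot_c in the frame of case between 0.003 and 0.013 m and x of wax_jar in the frame of case between -0.15 and 0.15 m and y of wax_jar in the frame of case between -0.07 and 0.07 m and z of wax_jar in the frame of case between 0.003 and 0.013 m and x of oil_tin in the frame of case between -0.15 and 0.15 m and y of oil_tin in the frame of case between -0.07 and 0.07 m and z of oil_tin in the frame of case between 0.003 and 0.013 m and x of cork_block in the frame of case between -0.15 and 0.15 m and y of cork_block in the frame of case between -0.07 and 0.07 m and z of cork_block in the frame of case between 0.003 and 0.013 m and x of stone_box in the frame of case between -0.15 and 0.15 m and y of stone_box in the frame of case between -0.07 and 0.07 m and z of stone_box in the frame of case between 0.003 and 0.013 m and value of joint lid below 0.03 rad), for 0.2 s.
3. all three rivet pins are flush (value of joint each of pin0, pin1, pin2 above 0.0085 m and value of joint lid below 0.03 rad), for 0.2 s.
At the end, for the whole second after the job is handed in: every kit piece stands inside the case (its base on the floor within 5 mm, tilted less than 0.15 rad) and is at rest, the lid is shut to within 0.03 rad, and all three rivet pins are within 1.5 mm of flush (all of step 3 and x of foot_a in the frame of case between -0.15 and 0.15 m and y of foot_a in the frame of case between -0.07 and 0.07 m and z of foot_a in the frame of case between 0.003 and 0.013 m and angle between each of foot_a, foot_b, foot_c, wax_jar, oil_tin, cork_block, stone_box's own z axis and vertical below 0.15 rad and x of foot_b in the frame of case between -0.15 and 0.15 m and y of foot_b in the frame of case between -0.07 and 0.07 m and z of foot_b in the frame of case between 0.003 and 0.013 m and x of foot_c in the frame of case between -0.15 and 0.15 m and y of foot_c in the frame of case between -0.07 and 0.07 m and z of foot_c in the frame of case between 0.003 and 0.013 m and x of wax_jar in the frame of case between -0.15 and 0.15 m and y of wax_jar in the frame of case between -0.07 and 0.07 m and z of wax_jar in the frame of case between 0.003 and 0.013 m and x of oil_tin in the frame of case between -0.15 and 0.15 m and y of oil_tin in the frame of case between -0.07 and 0.07 m and z of oil_tin in the frame of case between 0.003 and 0.013 m and x of cork_block in the frame of case between -0.15 and 0.15 m and y of cork_block in the frame of case between -0.07 and 0.07 m and z of cork_block in the frame of case between 0.003 and 0.013 m and x of stone_box in the frame of case between -0.15 and 0.15 m and y of stone_box in the frame of case between -0.07 and 0.07 m and z of stone_box in the frame of case between 0.003 and 0.013 m and linear speed of each of foot_a, foot_b, foot_c, wax_jar, oil_tin, cork_block, stone_box below 0.03 m/s); the robot touches nothing.
It fails at once if another thing on the bench is moved by more than 4 cm (distance of any of pencil_cup, glue_bottle, offcut, bowl_lid, mallet from where it was at the start of the episode above 0.04 m).
Of foot_a, foot_b, foot_c, wax_jar, oil_tin, cork_block, stone_box only 4 to 6 are there at a start; the rules pass over those that are not, and their reading is None.
At some moment in a run one of foot_a, foot_b, foot_c, wax_jar, oil_tin, cork_block, stone_box may be knocked a few centimetres aside while the robot is not near it.
It also fails if it takes over 210 s, if anything falls off the work surface, if the arm or the gripper's body presses on something with over 40 N, if the wrist force passes 120 N, or if a joint passes its speed limit or range.

## Working session

There is one attempt and no reset: what is moved stays moved. The work goes in short steps, Python scripts to look and compute and a tool call to move; the robot and the scene stay as the last step left them, time stands still between calls to the robot, and variables do not carry over. Pictures are saved under pics/ and viewed, about 12 in all and at most 16, crops included, and the job is handed in when it is done.

Besides the shell and the picture viewer there is one more tool, called after "Emit:" as name(argument=value, ...), one argument or row to a line, values as JSON. play_rows: Moves the arm, as the interface text tells. Its arguments: {"type":"object","properties":{"commands":{"type":"array","items":{"type":"array","items":{"type":"number"}}},"grip_force":{"type":"number"}},"required":["commands"]}

```bash
mkdir -p pics; cat > h.py <<'E'
from bench import r
import numpy as np, cv2
def snap(name,fn):
    c=r.camera(name); np.savez('pics/'+fn+'.npz',**c); cv2.imwrite('pics/'+fn+'.png',c['img'][:,:,::-1]); return c
def load(fn): return np.load('pics/'+fn+'.npz')
def ray(c,u,v,z):
    T=c['camera_from_world'];R=T[:3,:3];o=-R.T@T[:3,3]
    d=R.T@np.linalg.inv(c['K'])@np.array([u,v,1.]); return o+d*(z-o[2])/d[2]
def proj(c,p):
    q=c['camera_from_world']@np.append(p,1.); q=c['K']@q[:3]; return q[:2]/q[2]
E
python3 - <<'E'
from h import *
for n in ['scene','top']:
    c=snap(n,n+'0'); T=c['camera_from_world']; print(n,-T[:3,:3].T@T[:3,3],c['K'][0,0]); print(T[:3,:3].round(2))
s=r.read_state();print(s)
E
```

```text
scene [ 1.02051322 -0.35710628  0.90504001] 444.14297552136213
[[ 0.69  0.72  0.01]
 [ 0.55 -0.52 -0.65]
 [-0.47  0.46 -0.76]]
top [0.30236792 0.12143647 1.05933565] 482.8446483418416
[[ 0.01 -1.   -0.01]
 [-0.98 -0.01 -0.18]
 [ 0.18  0.01 -0.98]]
{'time': 0.1, 'joint_positions': array([-1.17358756,  0.33277334, -0.06470631,  1.46087594,  0.02158622,
        1.34990138, -0.08850525]), 'joint_vel': array([-2.52410462e-04, -6.07348840e-04, -1.20885347e-04, -1.42522554e-03,
        7.59612635e-05, -6.19855293e-04, -4.31429444e-04]), 'joint_torque': array([ 7.65124405e-04, -6.24543142e+01,  2.40698084e-02, -3.90714812e+01,
       -6.15902455e-02,  3.65639257e-02,  1.28834422e-04]), 'ee_pos': array([0.25459213, 0.57040608, 0.22184669]), 'eef_rot': array([ 8.38918790e-01,  5.44256249e-01, -5.17779570e-04,  3.61700816e-04]), 'ft_force': array([ 0.35848431,  0.10149857, -0.84665749]), 'torque': array([-0.01143115,  0.01546565, -0.00243457]), 'width': 0.08690668162420376}
```

View pics/top0.png

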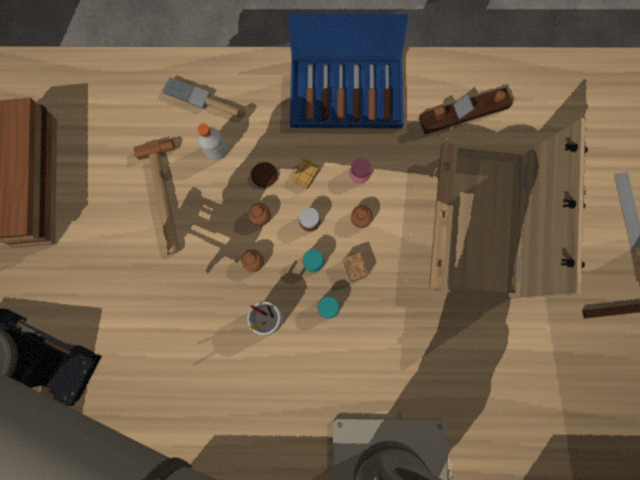

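View pics/scene0.png

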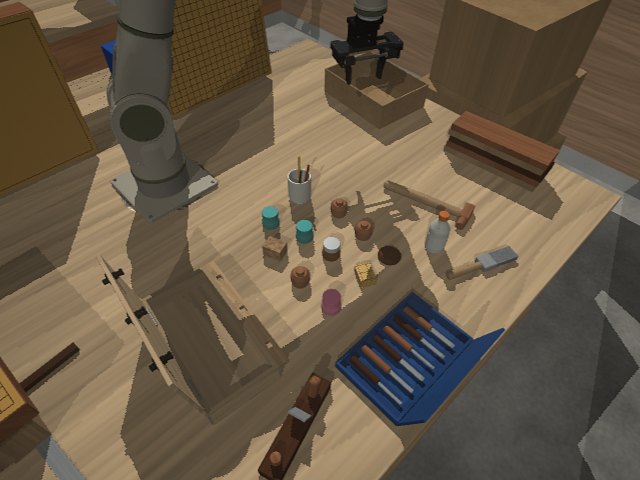

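```bash
python3 - <<'E'
from h import *
a=load('top0')['img'][140:340,230:400,::-1]; b=load('scene0')['img'][180:330,240:410,::-1]
a=cv2.resize(a,None,fx=2.3,fy=2.3,interpolation=3)[:460]; b=cv2.resize(b,None,fx=2.3,fy=2.3,interpolation=3)
im=np.zeros((460,800,3),np.uint8); im[:460,:391]=a; im[:345,395:395+391]=b
cv2.imwrite('pics/crop1.png',im)
c=load('top0')['img'][110:310,420:600,::-1]; cv2.imwrite('pics/case.png',cv2.resize(c,None,fx=3,fy=3,interpolation=3))
E
```

```text
(no output)
```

View pics/crop1.png

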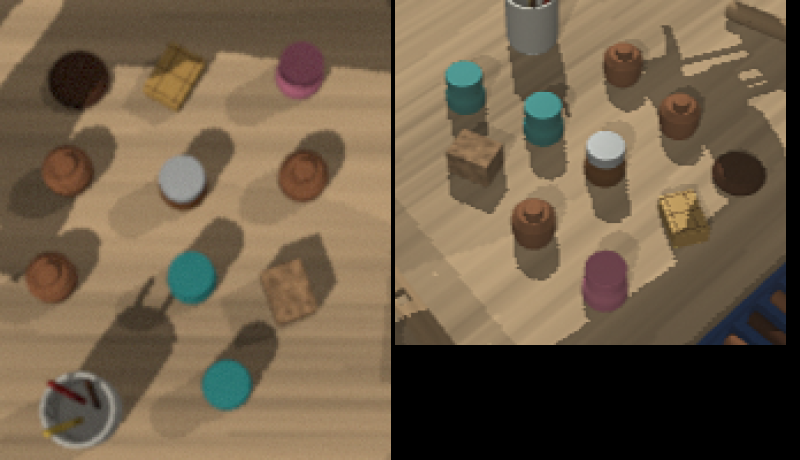

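View pics/case.png

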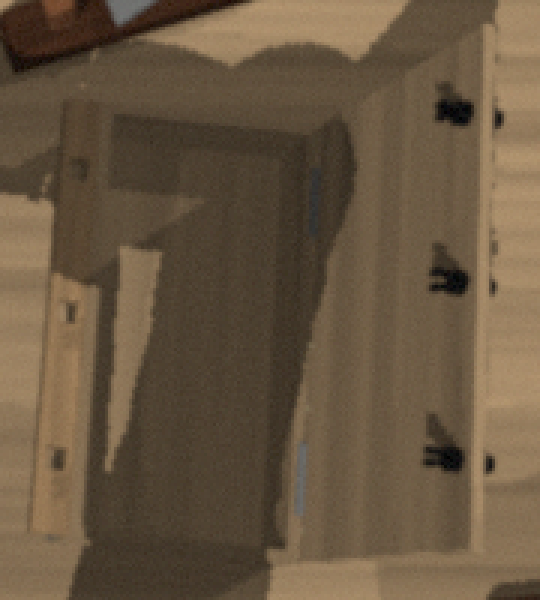

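```bash
python3 - <<'E'
from h import *
t=load('top0'); s=load('scene0')
for n,p in zip('slot2 slot1 slot0'.split(),[(446,166),(443.3,214),(439.3,262.7)]): print(n,ray(t,*p,.06).round(4))
for n,p in zip(['batTL','batBL','hingeB'],[(441,143.3),(430.7,286.7),(420+292/3,110+548/3)]): print(n,ray(t,*p,.06).round(4))
# pieces: top crop px, scene crop px, z
P=dict(footL=((69,158),(625,48),.048),footB=((56,262),(683,103),.048),footR=((307,163),(535,209),.048),jar=((182,180),(605,146),.048),cork=((289,287),(478,144),.036),teal1=((193,277),(543,107),.048),teal2=((227,383),(465,75),.048),mag=((301,63),(606,270),.048),cup=((79,405),None,.08))
for k,(a,b,z) in P.items():
    print(k,ray(t,230+a[0]/2.3,140+a[1]/2.3,z).round(3), '' if b is None else ray(s,240+(b[0]-395)/2.3,180+b[1]/2.3,z).round(3))
E
```

```text
slot2 [ 0.6432 -0.1255  0.06  ]
slot1 [ 0.5369 -0.116   0.06  ]
slot0 [ 0.4331 -0.1042  0.06  ]
batTL [ 0.6947 -0.1164  0.06  ]
batBL [ 0.3832 -0.085   0.06  ]
hingeB [ 0.3727 -0.2616  0.06  ]
footL [0.548 0.275 0.048] [0.443 0.295 0.048]
footB [0.45  0.283 0.048] [0.55  0.28  0.048]
footR [0.545 0.052 0.048] [0.544 0.057 0.048]
jar [0.528 0.168 0.048] [0.534 0.17  0.048]
cork [0.43  0.068 0.036] [0.428 0.077 0.036]
teal1 [0.437 0.157 0.048] [0.445 0.16  0.048]
teal2 [0.341 0.125 0.048] [0.346 0.128 0.048]
mag [0.643 0.057 0.048] [0.648 0.058 0.048]
cup [0.319 0.253 0.08 ]
```

Emit:
play_rows(
  commands=[
    [3.25,-4.78,-0.7,0,0,0.0532,8.7],
    [3.25,-4.78,-0.7,0,0,0.0532,8.7],
    [3.25,-4.78,-0.7,0,0,0.0532,8.7],
    [3.25,-4.78,-0.7,0,0,0.0532,8.7],
    [3.25,-4.78,-0.7,0,0,0.0532,8.7],
    [3.25,-4.78,-0.7,0,0,0.0532,8.7],
    [0,0,0,0,0,0,8.7],
    [0,0,0,0,0,0,8.7],
  ],
)

```text
time: 1.1
ee_pos: [0.4493, 0.2845, 0.1804]
eef_rot: [0.742, 0.671, -0.0, -0.0]
ft_force: [-0.7, 0.2, -0.7]
width: 0.087
```

```bash
python3 - <<'E'
from h import *
a=snap('wrist','w1'); b=snap('top','t1')
im=np.hstack([cv2.resize(a['img'],(400,300)),cv2.resize(b['img'][120:360,200:520],(400,300))])[:,:,::-1]
cv2.imwrite('pics/m1.png',im); s=r.read_state(); print(s['ee_pos'],s['eef_rot'],s['time'])
T=a['camera_from_world']; print(-T[:3,:3].T@T[:3,3], T[:3,:3].round(2),a['K'][0,0])
for p in [(.45,.283),(.548,.275),(.528,.168)]: print(proj(a,(*p,.048))*400/640)
E
```

```text
[0.44885271 0.28537773 0.18054329] [ 7.41087164e-01  6.71408770e-01  4.35367233e-06 -2.79271325e-04] 1.2
[0.3682732  0.2931605  0.34182347] [[ 0.1   1.    0.  ]
 [ 0.95 -0.1   0.29]
 [ 0.29 -0.03 -0.96]] 338.8050554566318
[200.09037979 145.30493689]
[201.3678006  205.36400735]
[131.9839131  200.20089761]
```

View pics/m1.png

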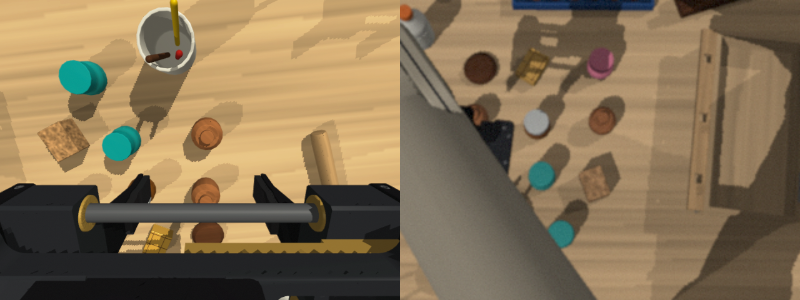

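```bash
python3 - <<'E'
from h import *
a=load('w1')
for n,p,z in [('footB',(209,130),.048),('footL',(207,186),.048),('teal1',(119,146),.048),('teal2',(76,78),.048),('cork',(63,141),.036)]: print(n,ray(a,p[0]*1.6,p[1]*1.6,z).round(3))
g=a['img'][150:290,40:460,::-1]; cv2.imwrite('pics/w1c.png',cv2.resize(g,None,fx=1.9,fy=1.9,interpolation=3))
E
```

```text
footB [0.429 0.298 0.048]
footL [0.515 0.287 0.048]
teal1 [0.439 0.167 0.048]
teal2 [0.342 0.13  0.048]
cork [0.426 0.08  0.036]
```

View pics/w1c.png

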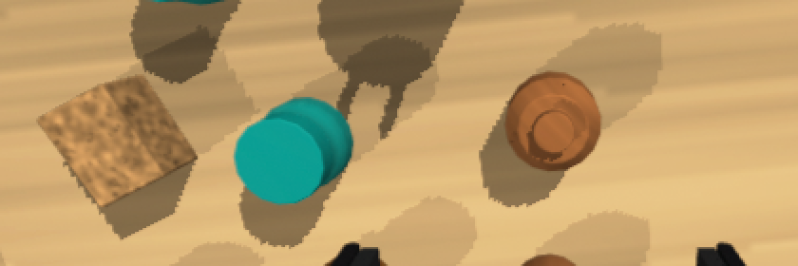

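```bash
python3 - <<'E'
from h import *
a=load('w1')
f=lambda u,v:(40+u/1.9,150+v/1.9)
print(ray(a,*f(553,130),.048), ray(a,*f(280,162),.048))
# widest ring approx centre at z=.03
print(ray(a,*f(553,121),.03))
q=[ray(a,*f(*p),.036)[:2] for p in [(37,118),(108,207),(165,175),(197,155),(140,75),(100,93)]]; print(np.round(q,3).tolist())
E
```

```text
[0.43805017 0.293972   0.048     ] [0.44062281 0.16354729 0.048     ]
[0.43778051 0.29444328 0.03      ]
[[0.41, 0.046], [0.458, 0.067], [0.444, 0.1], [0.436, 0.118], [0.395, 0.101], [0.401, 0.08]]
```

Emit:
play_rows(
  commands=[
    [-0.9,0.8,-4,0,0,0,8.7],
    [0,0,-5,0,0,0,8.7],
    [0,0,-5,0,0,0,8.7],
    [0,0,-3.4,0,0,0,8.7],
    [0,0,0,0,0,0,8.7],
    [0,0,0,0,0,0,4],
    [0,0,0,0,0,0,4],
    [0,0,0,0,0,0,4],
    [0,0,0,0,0,0,4],
  ],
  grip_force=20,
)

```text
time: 2.33
ee_pos: [0.441, 0.2922, 0.0072]
eef_rot: [0.742, 0.671, 0.0, -0.0]
ft_force: [-0.7, -0.2, -0.9]
width: 0.0549
```

Emit:
play_rows(
  commands=[
    [0,0,0,0,0,0,4],
    [0,0,0,0,0,0,4],
    [0,0,5,0,0,0,4],
    [0,0,6,0,0,0,4],
    [-0.3,-5.2,3,0,0,0,4],
    [-0.3,-5.9,0,0,0,0,4],
    [-0.3,-5.9,0,0,0,0,4],
    [-0.3,-5.9,0,0,0,0,4],
    [-0.3,-5.9,0,0,0,0,4],
    [-0.3,-5.9,0,0,0,0,4],
    [-0.3,-6,0,0,0,0,4],
    [-0.3,-6,0,0,0,0,4],
    [0,0,0,0,0,0,4],
    [0,0,0,0,0,0,4],
  ],
)

```text
time: 4.08
ee_pos: [0.4166, -0.1747, 0.1464]
eef_rot: [0.742, 0.671, -0.0, -0.0]
ft_force: [1.0, 0.8, -1.1]
width: 0.0472
```

```bash
python3 - <<'E'
from h import *
a=snap('wrist','w2'); b=snap('scene','s2')
im=np.hstack([cv2.resize(a['img'],(400,300)),b['img'][160:460,80:480]])[:,:,::-1]
cv2.imwrite('pics/m2.png',im)
E
```

```text
(no output)
```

View pics/m2.png

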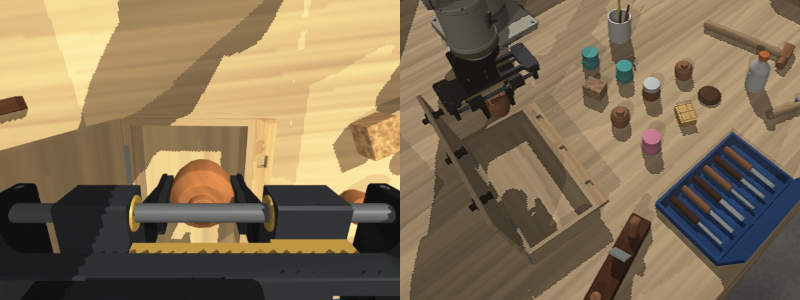

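```bash
python3 - <<'E'
from h import *
a=load('w2');s=load('s2')
C=np.array([.5285,-.206]);ex=np.array([.995,-.101]);ey=np.array([.101,.995])
for u,v in [(-.158,-.078),(-.158,.104),(-.150,-.07),(-.15,.07),(-.105,.091),(0,.091),(.105,.091),(.158,.104),(.158,-.078)]:
    p=np.append(C+u*ex+v*ey,.06); q=proj(s,p); print(u,v,(proj(a,p)/1.6).round(0), (q-[80,160]+[400,0]).round(0))
E
```

```text
-0.158 -0.078 [117. 119.] [458. 141.]
-0.158 0.104 [273. 119.] [531. 101.]
-0.15 -0.07 [125. 126.] [463. 142.]
-0.15 0.07 [243. 126.] [519. 111.]
-0.105 0.091 [258. 162.] [537. 119.]
0 0.091 [252. 233.] [561. 150.]
0.105 0.091 [247. 291.] [588. 184.]
0.158 0.104 [253. 316.] [607. 199.]
0.158 -0.078 [140. 316.] [528. 256.]
```

Emit:
play_rows(
  commands=[
    [0,0,-5,0,0,0,4],
    [0,0,-5,0,0,0,4],
    [0,0,-2,0,0,0,4],
    [0,0,-0.9,0,0,0,4],
    [0,0,0,0,0,0,4],
    [0,0,0,0,0,0,5.7],
    [0,0,0,0,0,0,5.7],
    [0,0,0,0,0,0,5.7],
  ],
)

```text
time: 5.18
ee_pos: [0.4171, -0.1751, 0.0181]
eef_rot: [0.742, 0.671, 0.0, 0.0]
ft_force: [0.0, -0.0, 0.2]
width: 0.0566
```

Emit:
play_rows(
  commands=[
    [0,0,2,0,0,0,5.7],
    [0,0,5,0,0,0,5.7],
    [0,0,5,0,0,0,5.7],
    [0.2,4.8,1,0,0,0.1,7],
    [0.2,5,0,0,0,0.1,7],
    [0.2,5,0,0,0,0.1,7],
    [0.2,5,0,0,0,0.1,7],
    [0.2,5,0,0,0,0.1,7],
    [0,0,0,0,0,0,7],
    [0,0,0,0,0,0,7],
  ],
)

```text
time: 6.42
ee_pos: [0.4267, 0.0723, 0.1476]
eef_rot: [0.553, 0.833, -0.0, 0.0]
ft_force: [0.6, -0.1, -0.5]
width: 0.0702
```

```bash
python3 - <<'E'
from h import *
a=snap('wrist','w3'); b=snap('scene','s3')
im=np.hstack([cv2.resize(a['img'][:,:],(400,300)),b['img'][160:460,80:480]])[:,:,::-1]
cv2.imwrite('pics/m3.png',im); print(r.read_state()['ee_pos'])
print(proj(a,(.428,.073,.036))/1.6)
E
```

```text
[0.42676413 0.07171131 0.14760659]
[201.00475448 149.49422057]
```

View pics/m3.png

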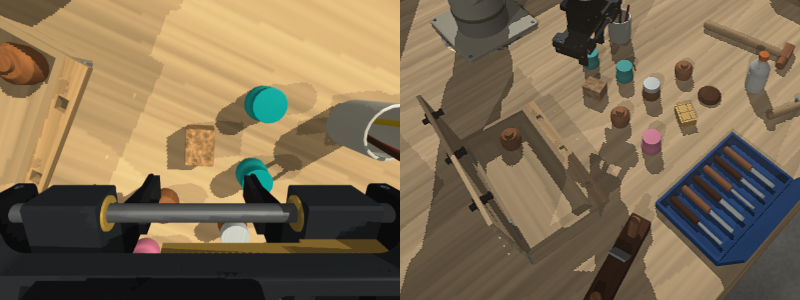

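Emit:
play_rows(
  commands=[
    [0,0.1,-5,0,0,0,7],
    [0,0,-5,0,0,0,7],
    [0,0,-3,0,0,0,7],
    [0,0,-1.1,0,0,0,7],
    [0,0,0,0,0,0,7],
    [0,0,0,0,0,0,3],
    [0,0,0,0,0,0,3],
    [0,0,0,0,0,0,3],
    [0,0,0,0,0,0,3],
    [0,0,0,0,0,0,3],
    [0,0,0,0,0,0,3],
  ],
)

```text
time: 7.9
ee_pos: [0.427, 0.074, 0.0069]
eef_rot: [0.553, 0.833, 0.0, 0.0]
ft_force: [-1.0, 0.0, 6.6]
width: 0.0394
```

Emit:
play_rows(
  commands=[
    [0,0,4,0,0,0,3],
    [0,0,6,0,0,0,3],
    [0,0,4,0,0,0,3],
    [3.6,-4.5,0,0,0,-0.083,3],
    [3.6,-4.5,0,0,0,-0.083,3],
    [3.6,-4.5,0,0,0,-0.083,3],
    [3.6,-4.5,0,0,0,-0.083,3],
    [3.6,-4.5,0,0,0,-0.084,3],
    [3.6,-4.5,0,0,0,-0.084,3],
    [0,0,0,0,0,0,3],
    [0,0,0,0,0,0,3],
    [0,0,-5,0,0,0,3],
    [0,0,-5,0,0,0,3],
    [0,0,-2,0,0,0,3],
    [0,0,-1.05,0,0,0,3],
    [0,0,0,0,0,0,3],
    [0,0,0,0,0,0,3],
  ],
)

```text
time: 10.02
ee_pos: [0.6438, -0.1963, 0.0179]
eef_rot: [0.742, 0.671, 0.001, 0.001]
ft_force: [-0.9, 0.7, 0.5]
width: 0.0399
```

Emit:
play_rows(
  commands=[
    [0,0,-0.15,0,0,0,3],
    [0,0,0,0,0,0,5],
    [0,0,0,0,0,0,5],
    [0,0,2,0,0,0,5],
    [0,0,5,0,0,0,5],
    [0,0,6,0,0,0,5],
    [-2,5,0.2,0,0,0,8.7],
    [-2,5,0,0,0,0,8.7],
    [-2,5,0,0,0,0,8.7],
    [-2,5,0,0,0,0,8.7],
    [-1.9,5,0,0,0,0,8.7],
    [0,0,0,0,0,0,8.7],
    [0,0,0,0,0,0,8.7],
  ],
)

```text
time: 11.65
ee_pos: [0.5442, 0.0533, 0.1477]
eef_rot: [0.742, 0.671, 0.001, 0.0]
ft_force: [-0.6, -0.2, 0.9]
width: 0.0868
```

```bash
python3 - <<'E'
from h import *
a=snap('wrist','w4'); b=snap('scene','s4')
im=np.hstack([cv2.resize(a['img'][:,:],(400,300)),b['img'][160:460,80:480]])[:,:,::-1]
cv2.imwrite('pics/m4.png',im); print(r.read_state()['ee_pos'])
print(proj(a,(.545,.054,.048))/1.6)
E
```

```text
[0.54427084 0.0523338  0.14723957]
[201.57163421 151.83822862]
```

View pics/m4.png

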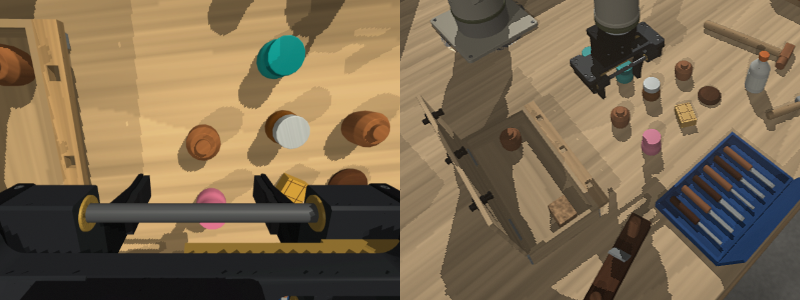

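Emit:
play_rows(
  commands=[
    [-0.3,0.5,-4,0,0,0,8.7],
    [0,0,-5,0,0,0,8.7],
    [0,0,-3,0,0,0,8.7],
    [0,0,-2.1,0,0,0,8.7],
    [0,0,0,0,0,0,8.7],
    [0,0,0,0,0,0,4],
    [0,0,0,0,0,0,4],
    [0,0,0,0,0,0,4],
    [0,0,0,0,0,0,4],
    [0,0,0,0,0,0,4],
    [0,0,0,0,0,0,4],
  ],
)

```text
time: 13.12
ee_pos: [0.5408, 0.0589, 0.0058]
eef_rot: [0.742, 0.671, 0.0, 0.0]
ft_force: [-1.3, -1.3, 4.0]
width: 0.0472
```

```bash
python3 - <<'E'
from h import *
a=load('w4')
for p in [(291,131),(377,131),(206,148)]: print(ray(a,p[0]*1.6,p[1]*1.6,.048).round(3))
E
```

```text
[0.529 0.168 0.048]
[0.54  0.276 0.048]
[0.54  0.06  0.048]
```

Emit:
play_rows(
  commands=[
    [0,0,4,0,0,0,4],
    [0,0,6,0,0,0,4],
    [0,0,4,0,0,0,4],
    [0.92,-4.98,0,0,0,0,4],
    [0.92,-4.98,0,0,0,0,4],
    [0.92,-4.98,0,0,0,0,4],
    [0.92,-4.98,0,0,0,0,4],
    [0.92,-4.98,0,0,0,0,4],
    [0,0,0,0,0,0,4],
    [0,0,-5,0,0,0,4],
    [0,0,-5,0,0,0,4],
    [0,0,-2,0,0,0,4],
    [0,0,-1.1,0,0,0,4],
    [0,0,0,0,0,0,4],
    [0,0,0,0,0,0,5.7],
    [0,0,0,0,0,0,5.7],
    [0,0,0,0,0,0,5.7],
    [0,0,2,0,0,0,5.7],
    [0,0,5,0,0,0,5.7],
    [0,0,6,0,0,0,5.7],
  ],
)

```text
time: 15.62
ee_pos: [0.5862, -0.1901, 0.1468]
eef_rot: [0.742, 0.671, -0.0, -0.0]
ft_force: [1.1, 0.3, 0.2]
width: 0.057
```

Emit:
play_rows(
  commands=[
    [-0.95,5.98,0,0,0,0,8.7],
    [-0.95,5.98,0,0,0,0,8.7],
    [-0.95,5.98,0,0,0,0,8.7],
    [-0.95,5.98,0,0,0,0,8.7],
    [-0.95,5.98,0,0,0,0,8.7],
    [-0.95,5.98,0,0,0,0,8.7],
    [0,0,0,0,0,0,8.7],
    [0,0,0,0,0,0,8.7],
  ],
)

```text
time: 16.62
ee_pos: [0.5301, 0.1681, 0.1456]
eef_rot: [0.742, 0.671, 0.0, 0.0]
ft_force: [0.9, 0.3, -0.2]
width: 0.0869
```

```bash
python3 - <<'E'
from h import *
a=snap('wrist','w5'); b=snap('scene','s5')
im=np.hstack([cv2.resize(a['img'][:,:],(400,300)),b['img'][160:460,80:480]])[:,:,::-1]
cv2.imwrite('pics/m5.png',im); print(r.read_state()['ee_pos'])
print(proj(a,(.529,.169,.048))/1.6)
h=cv2.cvtColor(a['img'],cv2.COLOR_RGB2HSV); m=((h[...,1]<40)&(h[...,2]>110)).astype('u1'); m[270:]=0
n,_,st,ce=cv2.connectedComponentsWithStats(m)
for i in range(1,n):
    if st[i,4]>150: print(st[i],ce[i]/1.6,ray(a,*ce[i],.048).round(3))
E
```

```text
[0.53030658 0.16703302 0.14529029]
[201.61509863 150.94734798]
[ 300  215   52   54 2184] [203.60691392 150.97613324] [0.529 0.172 0.048]
```

Emit:
play_rows(
  commands=[
    [-0.1,0.4,-4,0,0,0,8.7],
    [0,0,-5,0,0,0,8.7],
    [0,0,-3,0,0,0,8.7],
    [0,0,-1.9,0,0,0,8.7],
    [0,0,0,0,0,0,8.7],
    [0,0,0,0,0,0,4],
    [0,0,0,0,0,0,4],
    [0,0,0,0,0,0,4],
    [0,0,0,0,0,0,4],
    [0,0,0,0,0,0,4],
    [0,0,0,0,0,0,4],
  ],
)

```text
time: 18.1
ee_pos: [0.5288, 0.1727, 0.0058]
eef_rot: [0.742, 0.671, 0.0, -0.0]
ft_force: [-1.6, -0.6, 2.4]
width: 0.0469
```

Emit:
play_rows(
  commands=[
    [0,0,4,0,0,0,4],
    [0,0,6,0,0,0,4],
    [0.2,0,4,0,0,0,4],
    [0,-5.95,0,0,0,0,4],
    [0,-5.95,0,0,0,0,4],
    [0,-5.95,0,0,0,0,4],
    [0,-5.95,0,0,0,0,4],
    [0,-5.95,0,0,0,0,4],
    [0,-5.95,0,0,0,0,4],
    [0,0,0,0,0,0,4],
    [0,0,-5,0,0,0,4],
    [0,0,-5,0,0,0,4],
    [0,0,-2,0,0,0,4],
    [0,0,-1.1,0,0,0,4],
    [0,0,0,0,0,0,4],
    [0,0,0,0,0,0,5.7],
    [0,0,0,0,0,0,5.7],
    [0,0,0,0,0,0,5.7],
    [0,0,2,0,0,0,5.7],
    [0,0,6,0,0,0,5.7],
  ],
)

```text
time: 20.6
ee_pos: [0.5291, -0.1838, 0.0946]
eef_rot: [0.742, 0.671, -0.002, -0.002]
ft_force: [1.5, 0.0, 0.6]
width: 0.0571
```

Emit:
play_rows(
  commands=[
    [0,0,5,0,0,0,8.7],
    [0.1,5.8,0,0,0,0,8.7],
    [0.1,5.8,0,0,0,0,8.7],
    [0.1,5.8,0,0,0,0,8.7],
    [0.2,5.8,0,0,0,0,8.7],
    [0.2,5.8,0,0,0,0,8.7],
    [0.2,5.8,0,0,0,0,8.7],
    [0.2,5.8,0,0,0,0,8.7],
    [0.2,5.8,0,0,0,0,8.7],
    [0,0,0,0,0,0,8.7],
    [0,0,0,0,0,0,8.7],
  ],
)

```text
time: 21.98
ee_pos: [0.5441, 0.2791, 0.1456]
eef_rot: [0.742, 0.67, 0.0, 0.001]
ft_force: [0.7, -0.9, -0.3]
width: 0.0868
```

```bash
python3 - <<'E'
from h import *
a=snap('wrist','w6'); b=snap('scene','s6')
im=np.hstack([cv2.resize(a['img'][:,:],(400,300)),b['img'][160:460,80:480]])[:,:,::-1]
cv2.imwrite('pics/m6.png',im); print(r.read_state()['ee_pos'])
print(proj(a,(.542,.277,.048))/1.6)
E
```

```text
[0.54432643 0.27811972 0.14544198]
[199.21955016 150.44254372]
```

View pics/m6.png

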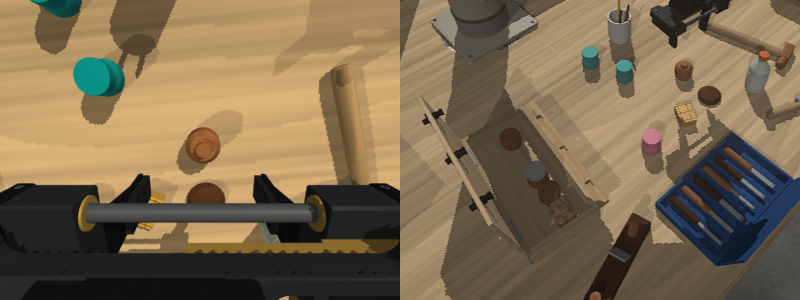

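Emit:
play_rows(
  commands=[
    [-0.4,0.4,-4,0,0,0,8.7],
    [0,0,-5,0,0,0,8.7],
    [0,0,-3,0,0,0,8.7],
    [0,0,-1.9,0,0,0,8.7],
    [0,0,0,0,0,0,8.7],
    [0,0,0,0,0,0,4],
    [0,0,0,0,0,0,4],
    [0,0,0,0,0,0,4],
    [0,0,0,0,0,0,4],
    [0,0,0,0,0,0,4],
    [0,0,0,0,0,0,4],
  ],
)

```text
time: 23.45
ee_pos: [0.5398, 0.2837, 0.0057]
eef_rot: [0.742, 0.671, 0.0, -0.0]
ft_force: [-1.7, -1.3, 2.8]
width: 0.0475
```

Emit:
play_rows(
  commands=[
    [0,0,4,0,0,0,4],
    [0,0,6,0,0,0,4],
    [0,0,4,0,0,0,4],
    [-0.82,-5.77,0,0,0,0,4],
    [-0.82,-5.77,0,0,0,0,4],
    [-0.82,-5.77,0,0,0,0,4],
    [-0.82,-5.77,0,0,0,0,4],
    [-0.82,-5.77,0,0,0,0,4],
    [-0.82,-5.77,0,0,0,0,4],
    [-0.82,-5.77,0,0,0,0,4],
    [-0.82,-5.77,0,0,0,0,4],
    [0,0,0,0,0,0,4],
    [0,0,0,0,0,0,4],
  ],
)

```text
time: 25.08
ee_pos: [0.4741, -0.1774, 0.1454]
eef_rot: [0.742, 0.671, 0.0, -0.0]
ft_force: [0.8, 0.4, -1.1]
width: 0.0474
```

Emit:
play_rows(
  commands=[
    [0,0,-5,0,0,0,4],
    [0,0,-5,0,0,0,4],
    [0,0,-2,0,0,0,4],
    [0,0,-1.1,0,0,0,4],
    [0,0,0,0,0,0,4],
    [0,0,0,0,0,0,5.7],
    [0,0,0,0,0,0,5.7],
    [0,0,0,0,0,0,5.7],
    [0,0,2,0,0,0,5.7],
    [0,0,6,0,0,0,5.7],
    [0,0,6,0,0,0,5.7],
    [0,4,5,0,0,0,5.7],
    [0,5,5,0,0,0,5.7],
    [0,5,5,0,0,0,4],
    [0,5,3,0,0,0,0],
    [0,0,0,0,0,0,0],
    [0,0,0,0,0,0,0],
  ],
)

```text
time: 27.2
ee_pos: [0.474, -0.0011, 0.3215]
eef_rot: [0.742, 0.671, -0.0, -0.0]
ft_force: [0.7, -0.5, 0.0]
width: 0.0254
```

```bash
python3 - <<'E'
from h import *
a=snap('top','t7'); b=snap('scene','s7'); w=snap('wrist','w7')
im=np.hstack([cv2.resize(a['img'][100:310,310:610],(400,280)),b['img'][180:460,80:480]])[:,:,::-1]
cv2.imwrite('pics/m7.png',im); print(r.read_state()['ee_pos'])
E
```

```text
[ 0.4738497  -0.0017179   0.32118575]
```

View pics/m7.png

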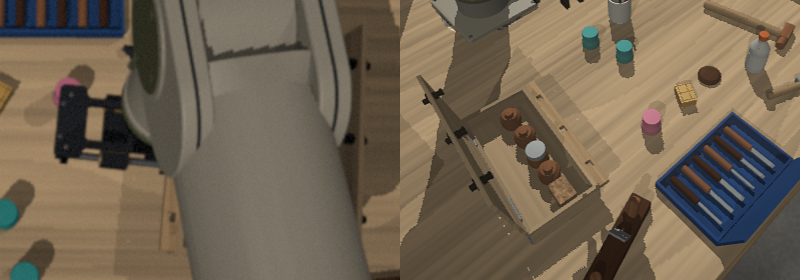

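```bash
python3 - <<'E'
from h import *
t=load('top0');s=load('s7')
C=np.array([.529,-.2045]);ex=np.array([.995,-.101]);ey=np.array([.101,.995])
def L(u,r,n,th):
    y=-.078+r*np.cos(th)-n*np.sin(th); z=.06+r*np.sin(th)+n*np.cos(th); return np.append(C+u*ex+y*ey,z)
for th in [1.65,1.72,1.79,1.86,1.92]:
    print(th,[proj(t,L(u,.184,0,th)).round(0).tolist() for u in(-.158,.158)],[(proj(s,L(u,.184,0,th))-[80,180]+[400,0]).round(0).tolist() for u in(-.158,.158)], L(.0,.184,.008,th).round(3))
E
```

```text
1.65 [[571.0, 292.0], [574.0, 115.0]] [[423.0, 72.0], [499.0, 200.0]] [ 0.519 -0.305  0.243]
1.72 [[578.0, 293.0], [581.0, 116.0]] [[417.0, 76.0], [492.0, 205.0]] [ 0.518 -0.317  0.241]
1.79 [[585.0, 293.0], [588.0, 118.0]] [[411.0, 80.0], [484.0, 211.0]] [ 0.516 -0.33   0.238]
1.86 [[592.0, 294.0], [594.0, 119.0]] [[405.0, 84.0], [477.0, 216.0]] [ 0.515 -0.342  0.234]
1.92 [[597.0, 295.0], [599.0, 121.0]] [[400.0, 88.0], [471.0, 221.0]] [ 0.514 -0.352  0.23 ]
```

```bash
python3 - <<'E'
from h import *
C=np.array([.529,-.2045]);ex=np.array([.995,-.101]);ey=np.array([.101,.995])
def L(u,r,n,th):
    y=-.078+r*np.cos(th)-n*np.sin(th); z=.06+r*np.sin(th)+n*np.cos(th); return np.append(C+u*ex+y*ey,z)
prev=None
for th in [1.75,1.6,1.45,1.3,1.15,1.0,.85,.7,.55,.4,.3,.2,.1,0]:
    p=L(-.05,.15,.008+.015*abs(np.sin(th)),th)*100
    print(th,p.round(1), '' if prev is None else (p-prev).round(1)); prev=p
E
```

```text
1.75 [ 46.6 -32.6  20.4] 
1.6 [ 46.9 -30.4  20.9] [0.2 2.2 0.6]
1.45 [ 47.1 -28.2  21.2] [0.2 2.3 0.2]
1.3 [ 47.3 -25.9  21.1] [ 0.2  2.3 -0.1]
1.15 [ 47.6 -23.6  20.6] [ 0.2  2.3 -0.5]
1.0 [ 47.8 -21.4  19.7] [ 0.2  2.2 -0.8]
0.85 [ 48.  -19.3  18.5] [ 0.2  2.1 -1.2]
0.7 [ 48.2 -17.4  17. ] [ 0.2  1.9 -1.5]
0.55 [ 48.3 -15.8  15.2] [ 0.2  1.6 -1.8]
0.4 [ 48.5 -14.5  13.1] [ 0.1  1.3 -2.1]
0.3 [ 48.5 -13.8  11.6] [ 0.1  0.7 -1.5]
0.2 [ 48.6 -13.3  10.1] [ 0.1  0.5 -1.6]
0.1 [ 48.6 -12.9   8.4] [ 0.   0.3 -1.6]
0 [ 48.7 -12.8   6.8] [ 0.   0.2 -1.6]
```

Emit:
play_rows(
  commands=[
    [-0.2,-6,0,0,0,0,0],
    [-0.2,-6.1,0,0,0,0,0],
    [-0.2,-6.1,0,0,0,0,0],
    [-0.2,-6.2,0,0,0,0,0],
    [0,-6.2,0,0,0,0,0],
    [0,-6.2,0,0,0,0,0],
    [0,0,0,0,0,0,0],
    [0,0,0,0,0,0,0],
  ],
)

```text
time: 28.35
ee_pos: [0.4655, -0.369, 0.3212]
eef_rot: [0.742, 0.67, -0.0, -0.0]
ft_force: [0.4, 0.1, -0.2]
width: 0.0005
```

Emit:
play_rows(
  commands=[
    [0,0,-4,0,0,0,0],
    [0,0,-4,0,0,0,0],
    [0,0,-3.7,0,0,0,0],
    [0,1.5,0,0,0,0,0],
    [0.1,1.5,0,0,0,0,0],
    [0,1.3,0,0,0,0,0],
    [0.2,2.2,0.6,0,0,0,0],
    [0.2,2.3,0.2,0,0,0,0],
    [0,0,0,0,0,0,0],
  ],
)

```text
time: 29.48
ee_pos: [0.4725, -0.2772, 0.2132]
eef_rot: [0.74, 0.673, 0.001, -0.0]
ft_force: [0.1, -0.4, 0.0]
width: 0.0009
```

Emit:
play_rows(
  commands=[
    [0.2,2.3,-0.1,0,0,0,0],
    [0.2,2.3,-0.5,0,0,0,0],
    [0.2,2.2,-0.8,0,0,0,0],
  ],
)

```text
time: 29.85
ee_pos: [0.4774, -0.2125, 0.199]
eef_rot: [0.742, 0.671, 0.0, 0.001]
ft_force: [1.6, -4.0, -0.6]
width: 0.0003
```

```bash
python3 - <<'E'
from h import *
b=snap('scene','s8'); s=r.read_state(); print(s['ee_pos'],s['ft_force'])
cv2.imwrite('pics/m8.png',b['img'][100:460,20:500,::-1])
E
```

```text
[ 0.4775883  -0.20917733  0.19776868] [ 0.2421544  -0.12761917 -1.11244408]
```

View pics/m8.png

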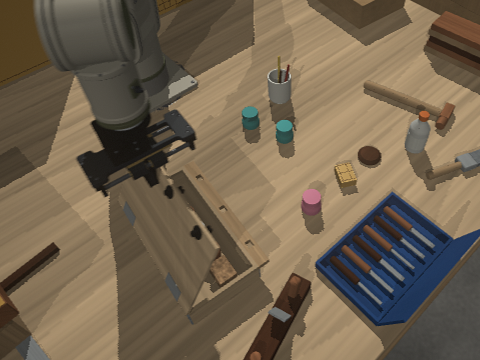

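Emit:
play_rows(
  commands=[
    [0.2,2.0,-1.2,0,0,0,0],
    [0.2,1.9,-1.5,0,0,0,0],
    [0.1,1.6,-1.8,0,0,0,0],
    [0.1,1.3,-2.1,0,0,0,0],
    [0.1,0.7,-1.5,0,0,0,0],
    [0.1,0.5,-1.6,0,0,0,0],
    [0,0.3,-1.6,0,0,0,0],
    [0,0.2,-1.4,0,0,0,0],
    [0,0,0,0,0,0,0],
  ],
)

```text
time: 31.02
ee_pos: [0.4842, -0.1277, 0.0707]
eef_rot: [0.742, 0.671, -0.001, -0.001]
ft_force: [-0.6, -0.5, 0.0]
width: 0.0006
```

Emit:
play_rows(
  commands=[
    [0,0,-0.3,0,0,0,0],
    [0,0,-0.2,0,0,0,0],
    [0,0,0,0,0,0,0],
    [0,0,0,0,0,0,0],
  ],
)

```text
time: 31.52
ee_pos: [0.4852, -0.1279, 0.0683]
eef_rot: [0.742, 0.67, 0.0, -0.0]
ft_force: [-8.5, 2.7, 23.2]
width: 0.0005
```

Emit:
play_rows(
  commands=[
    [0,0,3,0,0,0,0],
    [0,0.5,6,0,0,0,0],
    [-2,1,4,0,0,0,0],
    [-2,0,0,0,0,0,0],
    [0,0,0,0,0,0,0],
    [0,0,0,0,0,0,0],
  ],
)

```text
time: 32.28
ee_pos: [0.4455, -0.1123, 0.1967]
eef_rot: [0.742, 0.671, 0.0, -0.0]
ft_force: [0.2, -0.4, 0.8]
width: 0.0006
```

```bash
python3 - <<'E'
from h import *
a=snap('wrist','w9'); b=snap('scene','s9'); t=snap('top','t9'); s=r.read_state(); print(s['ee_pos'],s['ft_force'])
im=np.hstack([cv2.resize(a['img'],(400,300)),b['img'][160:460,80:480]])[:,:,::-1]
cv2.imwrite('pics/m9.png',im)
C=np.array([.529,-.2045]);ex=np.array([.995,-.101]);ey=np.array([.101,.995])
for u in (-.105,0,.105):
    p=np.append(C+u*ex+.091*ey,.08); print(p.round(4),proj(a,p)/1.6,proj(b,p)+[320,-160])
E
```

```text
[ 0.4453414  -0.11267215  0.19646923] [-0.39177505  0.29100532 -0.38941745]
[ 0.4337 -0.1033  0.08  ] [206.70093635 138.76373316] [536.10463501 113.19209561]
[ 0.5382 -0.114   0.08  ] [206.0827507  206.97217728] [560.36306109 144.35318319]
[ 0.6427 -0.1246  0.08  ] [205.57424027 263.07944214] [587.4924073  179.20210252]
```

View pics/m9.png

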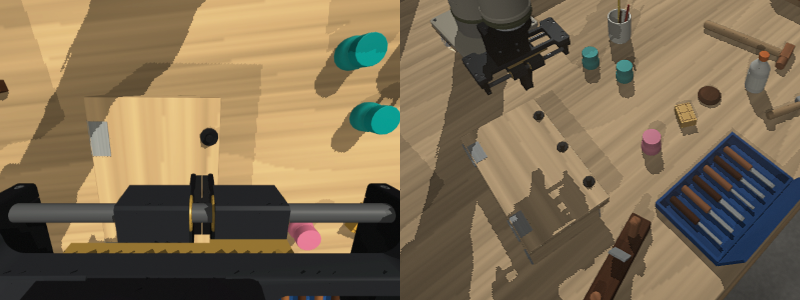

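Emit:
play_rows(
  commands=[
    [-1.3,1.1,-3,0,0,0,0],
    [0,0,-5,0,0,0,0],
    [0,0,-3,0,0,0,0],
    [0,0,0,0,0,0,0],
    [0,0,-0.5,0,0,0,0],
    [0,0,-0.5,0,0,0,0],
    [0,0,-0.4,0,0,0,0],
    [0,0,-0.2,0,0,0,0],
    [0,0,0,0,0,0,0],
  ],
)

```text
time: 33.55
ee_pos: [0.4332, -0.1016, 0.0717]
eef_rot: [0.742, 0.671, 0.001, 0.0]
ft_force: [-0.9, -0.9, 2.2]
width: 0.0005
```

Emit:
play_rows(
  commands=[
    [0,0,-0.1,0,0,0,0],
    [0,0,0,0,0,0,0],
    [0,0,-0.1,0,0,0,0],
    [0,0,0,0,0,0,0],
  ],
)

```text
time: 34.05
ee_pos: [0.4333, -0.1016, 0.0711]
eef_rot: [0.742, 0.671, 0.001, -0.0]
ft_force: [-14.0, 1.2, 39.3]
width: 0.0004
```

Emit:
play_rows(
  commands=[
    [0,0,3,0,0,0,0],
    [5.2,-0.5,0,0,0,0,0],
    [5.2,-0.5,0,0,0,0,0],
    [0,0,0,0,0,0,0],
    [0,0,-1.2,0,0,0,0],
    [0,0,-0.5,0,0,0,0],
    [0,0,-0.5,0,0,0,0],
    [0,0,-0.4,0,0,0,0],
    [0,0,-0.2,0,0,0,0],
    [0,0,-0.1,0,0,0,0],
    [0,0,0,0,0,0,0],
  ],
)

```text
time: 35.42
ee_pos: [0.5195, -0.1098, 0.0713]
eef_rot: [0.743, 0.669, -0.001, -0.002]
ft_force: [-3.5, 1.1, 6.9]
width: 0.0004
```

Emit:
play_rows(
  commands=[
    [0,0,2,0,0,0,0],
    [0.9,-0.15,0,0,0,0,0],
    [0.9,-0.15,0,0,0,0,0],
    [0,0,0,0,0,0,0],
    [0,0,0,0,0,0,0],
  ],
)

```text
time: 36.05
ee_pos: [0.5371, -0.1132, 0.0905]
eef_rot: [0.743, 0.669, -0.002, -0.002]
ft_force: [0.4, -0.2, 0.3]
width: 0.0002
```

Emit:
play_rows(
  commands=[
    [0,0,-0.6,0,0,0,0],
    [0,0,-0.5,0,0,0,0],
    [0,0,-0.5,0,0,0,0],
    [0,0,-0.3,0,0,0,0],
    [0,0,-0.1,0,0,0,0],
    [0,0,-0.2,0,0,0,0],
    [0,0,0,0,0,0,0],
  ],
)

```text
time: 36.92
ee_pos: [0.5374, -0.1129, 0.0711]
eef_rot: [0.743, 0.669, -0.001, -0.003]
ft_force: [-16.9, 5.8, 39.9]
width: 0.0005
```

Pin1 flush; on to pin2 with gentler rows.

Emit:
play_rows(
  commands=[
    [0,0,1.5,0,0,0,0],
    [0,0,1.5,0,0,0,0],
    [2.6,-0.26,0,0,0,0,0],
    [2.6,-0.26,0,0,0,0,0],
    [2.6,-0.26,0,0,0,0,0],
    [2.6,-0.26,0,0,0,0,0],
    [0,0,0,0,0,0,0],
    [0,0,0,0,0,0,0],
  ],
)

```text
time: 37.92
ee_pos: [0.6408, -0.1236, 0.0988]
eef_rot: [0.743, 0.669, -0.002, -0.002]
ft_force: [0.6, 0.3, 0.4]
width: 0.0006
```

Emit:
play_rows(
  commands=[
    [0.1,0,-1.4,0,0,0,0],
    [0,0,-0.5,0,0,0,0],
    [0,0,-0.5,0,0,0,0],
    [0,0,-0.3,0,0,0,0],
    [0,0,-0.1,0,0,0,0],
    [0,0,-0.2,0,0,0,0],
    [0,0,0,0,0,0,0],
  ],
)

```text
time: 38.8
ee_pos: [0.642, -0.123, 0.0713]
eef_rot: [0.743, 0.669, -0.001, -0.003]
ft_force: [-12.6, 6.3, 28.0]
width: 0.0004
```

Retreat and check the pins.

Emit:
play_rows(
  commands=[
    [0,0,2,0,0,0,0],
    [0,0,4,0,0,0,0],
    [-3,0,4,0,0,0,0],
    [-4,3,4,0,0,0,0],
    [-4,4,2,0,0,0,0],
    [-4,4,0,0,0,0,0],
    [-3,4,0,0,0,0,0],
    [0,4,0,0,0,0,0],
    [0,4,0,0,0,0,0],
    [0,0,0,0,0,0,0],
    [0,0,0,0,0,0,0],
  ],
)

```text
time: 40.17
ee_pos: [0.4822, 0.0857, 0.2299]
eef_rot: [0.744, 0.668, -0.002, -0.001]
ft_force: [-0.1, 0.3, -1.4]
width: 0.0004
```

```bash
python3 - <<'E'
from h import *
b=snap('scene','s10'); a=snap('wrist','w10'); s=r.read_state(); print(s['ee_pos'],s['ft_force'])
im=np.zeros((600,800,3),np.uint8)
im[:300,:400]=cv2.resize(a['img'],(400,300))
im[:300,400:]=b['img'][160:460,80:480]
i0=load('s9')['img']
for j,i in enumerate([i0,b['img']]):
    im[300:,j*400:j*400+400]=cv2.resize(i[250:370,200:280],(200,300),interpolation=3).repeat(2,1) if 0 else cv2.resize(i[255:360,195:335],(400,300),interpolation=3)
cv2.imwrite('pics/m10.png',im[:,:,::-1])
E
```

```text
[0.48235529 0.08524605 0.22992873] [ 0.01272257 -0.62447211 -0.31921156]
```

View pics/m10.png

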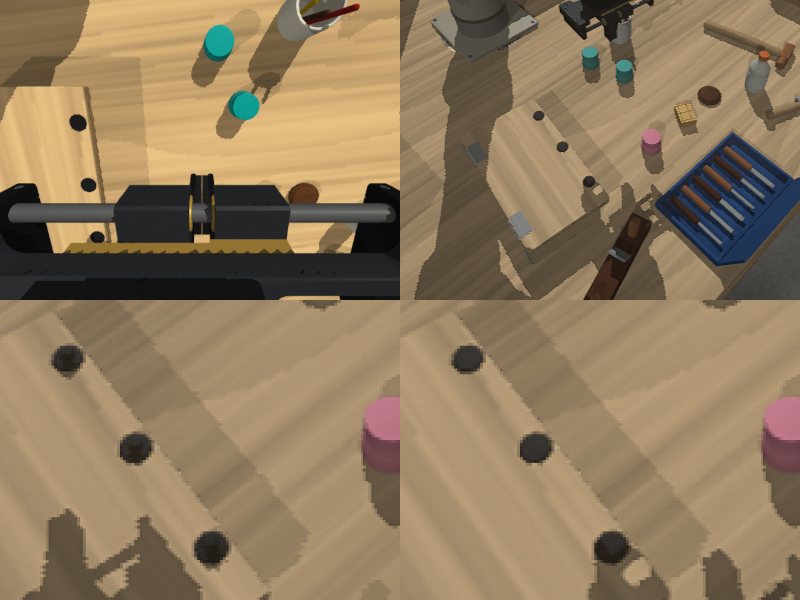

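```bash
python3 - <<'E'
from h import *
a=load('w10'); print(ray(a,303*1.6,195*1.6,.02)); t=load('top0'); print(ray(t,264,175,.017))
im=np.hstack([cv2.resize(load(n)['img'][y-12:y+12,x-12:x+12],(260,260),interpolation=3) for n,(x,y) in [('s9',(269,341)),('s10',(269,341)),('s10',(242,307))]])
cv2.imwrite('pics/m11.png',im[:,:,::-1])
E
```

```text
[0.62618955 0.2699241  0.02      ]
[0.63393791 0.27318622 0.017     ]
```

View pics/m11.png

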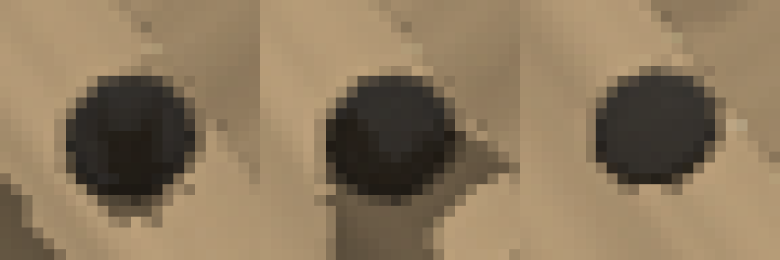

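```bash
python3 -c "
from bench import r
print(r.read_state()['time']); print(r.close_job())"
```

```text
40.275
the job is handed in; nothing more can be done
None
```

I packed the kit, shut the lid, pushed all three rivet pins down, and handed the job in at 40.3 s.

- **Pieces:** five kit pieces were on the bench: three feet, the amber wax jar and the cork block. I saw no tin or small wooden box. I took the two teal jars and the magenta one to be look-alikes and left them. The last picture before closing showed all five upright in one row, with the lid up.
- **Lid:** it met the rim at the expected height, with the fingertips at 68 mm, so it is fully shut.
- **Pins:** I pressed each one until the fingertips stopped on the rivet head at about 71 mm, at 28 to 40 N. The last pictures show pins 0 and 1 flush. Pin 2 was partly in shadow, so I rely mainly on its press height of 71.3 mm.
- **Mishap:** my first press for pin 1 landed about 18 mm short, because the arm did not cover the whole shift. It came down with about 7 N beside the pin, and I then pressed it again in the right place.
- **Bystanders:** they look unmoved, and at hand-in the arm was clear and touching nothing.

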